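# Draw the spent battery pack out of the run-in tester

### The job

The battery pack with the red pull tab is spent: draw it out of the side of the grey tester by its tab, and set it down gently in the blue return tray so that it lies flat and upright inside, and let go. Then turn the hours knob on top of the tester back to its zero stop. Leave the pack with the green tab in its bay and everything else on the table where it is.

Things in the scene. Friction and masses are not known exactly. Their poses are not given: they have to be found in the camera images.
- tester: Grey tester, fixed, 120 (x) x 146 (y) x 52 mm high. Origin: centre of its underside, on the table; z up. Its own -x face (at x = -60) has two bay mouths centred at y = +38 and -38 mm, each 56 wide, 44 high from the table. Bays: 112 mm deep, straight along x, no floor (packs slide on the table), closed at back, sides and top, so packs come out only along -x. Either pack may be in either bay.
- pack_red: Spent battery pack, loose, 0.14 to 0.28 kg: grey block with white label, 100 (x) x 50 (y) x 38 mm high, with a red pull tab at its -x end. Origin: centre of the block's underside; z up. Starts in a bay, x parallel to the tester's x, block front within 4 mm of the mouth, 3 mm free each side, 6 above: only the tab sticks out. Once out, it can be gripped across the 50 mm near its middle.
- red_tab (a point): Centre of the red pull tab, 71 mm from the pack's origin along its -x, 20.5 mm above its underside. The tab is an upright plate 12 mm thick (pack's y), 41 mm long (x, sticking out from the block's end), from 7 to 34 mm above the underside. Lifted by the tab alone the pack may swing down.
- pack_green: The same pack with a green tab, in the other bay; to be left there.
- return_tray: Blue open tray, fixed to the table, 205 (x) x 130 (y) x 24 mm high outside, walls 4 mm, floor 4 mm thick. Origin: centre of its underside, on the table; z up.
- hours_knob (a joint): Hours knob angle in rad: 0 at the zero stop (white pointer line at the long red mark, toward the tester's open side), up to 2.3, 0.6 to 1.4 at the start. Grows clockwise seen from above, so it is turned back counter-clockwise. Light friction (0.03 N m); stays where it is left; hard stop at 0.
- knob_grip (a point): Point on the knob's vertical axis at grip height, 71.5 mm above the table, on the tester's top (tester frame x = +18, y = 0 mm). Black disc 42 mm across, its top 58.5 mm above the table, carrying an upright bar grip 42 mm long, 11 thick, its top at 79.5 mm. At joint value q the bar lies along the tester's x axis turned by -q about z (clockwise from above).
- tape_ring: Bystander: roll of tan adhesive tape lying flat, 83 mm across, 37 mm high; loose, origin at the centre of its underside.
- flux_bottle: Bystander: small amber needle bottle with a red cap, standing, 27 x 27 x 88 mm; loose, origin at the centre of its underside.
- multimeter: Bystander: yellow-green hand multimeter lying face up, 150 x 78 x 42 mm (long side along its x); loose, origin at the centre of its underside.
Not all that is in view belongs to the job. What is shaped like the pack_red but brown is not meant.

How it is judged:
By the outcome, as a careful person would: the job done as asked, in the order asked, and still so for the second after the job is handed in, with the robot touching nothing.
It also fails if it takes over 70 s, if anything falls off the work surface, if the arm or the gripper's body presses on something with over 40 N, if the wrist force passes 120 N, or if a joint passes its speed limit or range.

### The arm

A 6-joint arm with a two-finger parallel gripper is mounted at the origin on a cart in front of the work surface, level with it; the furniture and walls round the work are solid. World frame = base frame: x ahead of the robot, y to its left, z up, the work surface at z = 0. Lengths are in m, angles in rad, forces in N, time in s.
With the tool pointing down it reaches from about 0.35 to 0.975 m from the base axis. Payload 4.9 kg.
Tool frame: the origin (TCP) lies between the finger pads; the fingertips stand 19 mm ahead of it and the grasp point (between the pads) is the TCP; z points along the fingers, y is the line along which they close (so a half turn about z gives the same grasp; the last joint's range is limited). The gripper opens to 85 mm and grips with 20 to 120 N. Pads are 22 mm wide; open, the fingers measure 114 mm over their backs; the gripper's body (76 mm by 85 mm) begins 54 mm behind the grasp point. The pads swing forward as they close: fully open they stand 13 mm farther back than shut.
Start: joints at [1.05, 0.053, 1.613, -0, 1.476, -0.119], TCP at [0.244, 0.575, 0.25] pointing down, gripper open.
Joint ranges: [-3.01, 3.01], [-1.01, 2.22], [0.06, 2.58], [-1.02, 4.17], [0.09, 2.62], [-3.14, 3.14]. Speed limits (rad/s): [2.57, 2.57, 3.14, 3.14, 3.14, 3.14].

### API

Orientations are given as a rotation vector (axis times angle).
In Python, from station import ctrl gives the robot as it stands. The module is installed in compiled form; this text tells all that it offers.
- The arm moves only by the tool servo_tool, never from a script. Its argument "increments" is a list that holds one entry, the list of rows, each a list of 5 numbers: the finger opening in cm, from 0 to 8.54, then the shift along the tool's x, y, z in cm, then the turn about the tool's z in degrees. A call has 1 to 5 rows; each row is the pose to reach, as a shift and turn from the pose commanded when the call began, along the tool's axes at that moment; what a row does not reach only later rows make up. A row lasts 1/10 s, in which the tool goes at most 50 mm and 8.59 degrees, less where a joint would pass 70% of its speed; a pose out of reach is approached as far as the arm can. A call with a gripper value outside its range is refused whole. The fingers move at their own pace and stop on an object; "newtons" is the grip in N (left out, the last holds). Time passes only in rows, so rows that repeat a pose let the fingers close. It gives the time, the measured TCP pose, the force, the opening and the grip force at its end, in the units of the state.
- ctrl.get_obs(): the state, without advancing time (a new reading comes with each control period).
- ctrl.get_image(name): name is "scene" or "side" or "wrist"; returns a dict with "img" (384x512x3 uint8, red, green, blue), "fx", "fy", "cx", "cy" (pixels), "rvec" (rotation vector, rad) and "tvec" (3), from world to camera coordinates, as OpenCV has them; the wrist camera has in their place "mount" (4x4, takes a point from camera to tool coordinates, whose origin is the TCP and whose axes are the flange's). Camera axes: x right, y down, z forward; pixel columns grow to the right and rows downward; lengths in m; the calibration is good to about 2 mm. A picture is of the moment at which its call begins: read the wrist's pose just before it. There is no depth.
- ctrl.finish_job(): hands the job in; it is judged then, once.
The state is a dict: "t": time; "q": joint angles; "dq": joint speeds; "effort": joint torques, N m; "tool_pos": TCP position; "tool_rot": TCP orientation; "contact_force": force on the tool from outside, world axes, zero at the start; "wrist_torque": the same for the moment, N m; "opening": finger opening in m; "grip_force": force on a finger pad.
Only numpy, scipy, OpenCV 4.12 (cv2) and the standard library are available. Lean on these libraries where they do the work, as an engineer would, in place of code of your own. Each camera call takes 0.05 s, during which the arm holds its last target. There are 200 camera calls.

## Working session

There is one attempt and no reset: what is moved stays moved. The work goes in short steps, Python scripts to look and compute and a tool call to move; the robot and the scene stay as the last step left them, time stands still between calls to the robot, and variables do not carry over. Pictures are saved under pics/ and viewed, at most 10 in all, crops included, and the job is handed in when it is done.

Besides the shell and the picture viewer there is one more tool, called after "Request:" by a JSON object that holds its "api" and its "payload". servo_tool: Moves the arm, as the interface text tells. Its arguments: {"type":"object","properties":{"increments":{"type":"array"},"newtons":{"type":"number"}},"required":["increments"]}

```bash
mkdir -p pics; cat > h.py <<'E'
import numpy as np, cv2, json
from station import ctrl
from scipy.spatial.transform import Rotation as R
def grab(n):
    o=ctrl.get_obs(); d=ctrl.get_image(n); K=np.array([[d['fx'],0,d['cx']],[0,d['fy'],d['cy']],[0,0,1.]])
    if n=='wrist':
        M=np.array(d['mount']); Rt=R.from_rotvec(o['tool_rot']).as_matrix()
        Rc=Rt@M[:3,:3]; c=Rt@M[:3,3]+np.array(o['tool_pos'])
    else:
        Rw=cv2.Rodrigues(np.array(d['rvec'],float))[0]; Rc=Rw.T; c=-Rc@np.array(d['tvec'],float).ravel()
    return dict(img=d['img'],K=K,Rc=Rc,c=c)
def save(n,img): cv2.imwrite('pics/'+n,img[:,:,::-1])
def ray(g,uv,z):
    uv=np.atleast_2d(np.array(uv,float)); d=np.c_[uv,np.ones(len(uv))]@np.linalg.inv(g['K']).T@g['Rc'].T
    return g['c']+d*((z-g['c'][2])/d[:,2])[:,None]
def proj(g,p):
    q=(np.atleast_2d(p)-g['c'])@g['Rc']; q=q@g['K'].T; return q[:,:2]/q[:,2:]
E
python3 - <<'E'
from h import *
o=ctrl.get_obs(); print(o['tool_pos'],R.from_rotvec(o['tool_rot']).as_matrix().round(3),o['t'])
import pickle
gs={n:grab(n) for n in ('scene','side','wrist')}
pickle.dump(gs,open('g0.pkl','wb'))
for n in gs: print(n,gs[n]['c'].round(3),gs[n]['Rc'][:,2].round(2))
save('a.png',cv2.resize(np.hstack([gs['scene']['img'],gs['side']['img']]),(800,300)))
save('scene.png',cv2.resize(gs['scene']['img'],(800,600),interpolation=cv2.INTER_CUBIC))
save('side.png',cv2.resize(gs['side']['img'],(800,600),interpolation=cv2.INTER_CUBIC))
E
```

```text
[0.24413064 0.57471638 0.24907153] [[-0.92   0.391 -0.001]
 [ 0.391  0.92  -0.002]
 [ 0.    -0.002 -1.   ]] 0.0
scene [-0.05  -0.899  0.675] [ 0.55  0.69 -0.48]
side [ 0.133 -0.811  0.532] [ 0.5   0.76 -0.43]
wrist [0.184 0.601 0.374] [ 0.24 -0.1  -0.97]
```

View pics/scene.png

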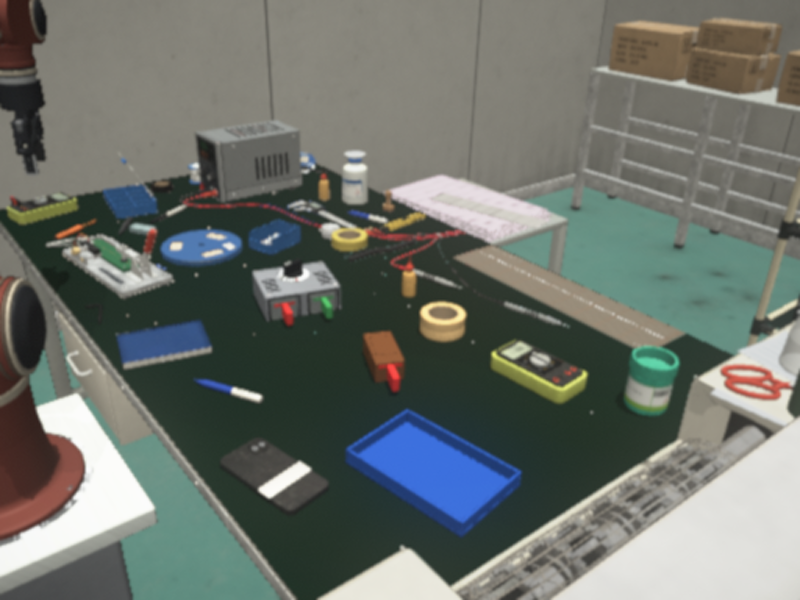

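View pics/side.png

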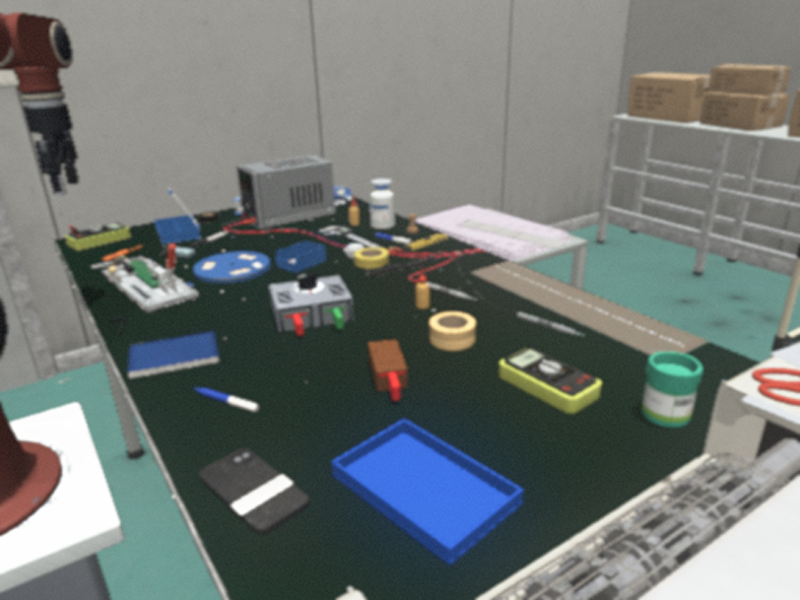

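Scene picture (800x600): the grey tester is at (297,290), with its knob at (293,271). There are two red-tab candidates: the tab at (287,312) on a pack inside the tester, and the tab at (393,377) on a loose brown block at (383,352). The one in the tester fits, because the brown block is the decoy. The green tab is at (326,306) and the tray at (433,470).

```bash
cat > m.py <<'E'
from h import *
import pickle
from itertools import combinations
gs=pickle.load(open('g0.pkl','rb'))
def tri(p,q):
    A=[];b=[]
    for g,uv in ((gs['scene'],p),(gs['side'],q)):
        d=g['Rc']@np.linalg.inv(g['K'])@np.r_[uv,1]; d/=np.linalg.norm(d); P=np.eye(3)-np.outer(d,d); A.append(P); b.append(P@g['c'])
    return np.linalg.lstsq(np.vstack(A),np.hstack(b),rcond=None)[0]
blobs={}
for n in ('scene','side'):
    hsv=cv2.cvtColor(gs[n]['img'],cv2.COLOR_RGB2HSV)
    H,S,V=[hsv[...,i].astype(int) for i in range(3)]
    for c,m in dict(red=((H<5)|(H>174))&(S>170)&(V>100),green=(H>50)&(H<75)&(S>130)&(V>60),blue=(H>105)&(H<120)&(S>180)&(V>110)).items():
        k,_,st,ce=cv2.connectedComponentsWithStats(m.astype(np.uint8))
        for i in range(1,k):
            if st[i,4]>25 and st[i,1]>150: print(n,c,st[i],ce[i].round(1)); 
        if c=='blue':
            i=1+np.argmax(st[1:,4]); 
            cn=max(cv2.findContours((_==i).astype(np.uint8),0,1)[0],key=cv2.contourArea)
            ap=cv2.approxPolyDP(cv2.convexHull(cn),5,True)[:,0]; print(n,'tray',ap.tolist())
            print(ray(gs[n],ap,0.024).round(3).tolist())
E
python3 m.py
```

```text
scene red [180 194   7  14  60] [183.5 200.5]
scene red [242 232  15  18 122] [250.8 239.3]
scene green [206 191   6  12  35] [208.7 195.7]
scene blue [ 223  263  110   72 3796] [278.1 298.2]
scene tray [[223, 287], [260, 263], [332, 302], [296, 334], [248, 311]]
[[0.401, -0.237, 0.024], [0.521, -0.216, 0.024], [0.557, -0.413, 0.024], [0.434, -0.436, 0.024], [0.399, -0.33, 0.024]]
side red [188 201   6  13  43] [190.5 207. ]
side red [244 238  13  18 110] [251.5 244.8]
side green [214 198   5  12  26] [215.9 202.7]
side blue [ 213  269  121   91 5337] [273.5 311.7]
side tray [[213, 295], [258, 269], [332, 312], [333, 321], [286, 359], [214, 304]]
[[0.397, -0.239, 0.024], [0.519, -0.219, 0.024], [0.556, -0.412, 0.024], [0.541, -0.43, 0.024], [0.418, -0.449, 0.024], [0.386, -0.264, 0.024]]
```

```bash
cat >> m.py <<'E'
print('--')
for a,b in (((183.5,200.5),(190.5,207)),((250.8,239.3),(251.5,244.8)),((208.7,195.7),(215.9,202.7))):
    print(tri(a,b).round(3), ray(gs['scene'],a,.0205).round(3), ray(gs['side'],b,.0205).round(3))
for n,uv in (('knob',(186,173)),('tape',(283,202)),('bottle',(262,187)),('meter',(345,238))): print(n,ray(gs['scene'],uv,.06 if n=='knob' else .03).round(3))
im=gs['scene']['img'][155:260,140:280]; save('crop.png',cv2.resize(im,(800,600),interpolation=cv2.INTER_CUBIC))
E
python3 m.py | sed -n '/--/,$p'
```

```text
--
[0.531 0.152 0.023] [[0.534 0.158 0.02 ]] [[0.532 0.156 0.02 ]]
[ 0.562 -0.127  0.025] [[ 0.568 -0.12   0.02 ]] [[ 0.564 -0.123  0.02 ]]
[0.605 0.133 0.024] [[0.61 0.14 0.02]] [[0.606 0.136 0.02 ]]
knob [[0.595 0.242 0.06 ]]
tape [[ 0.753 -0.031  0.03 ]]
bottle [[0.764 0.078 0.03 ]]
meter [[ 0.756 -0.267  0.03 ]]
```

View pics/crop.png

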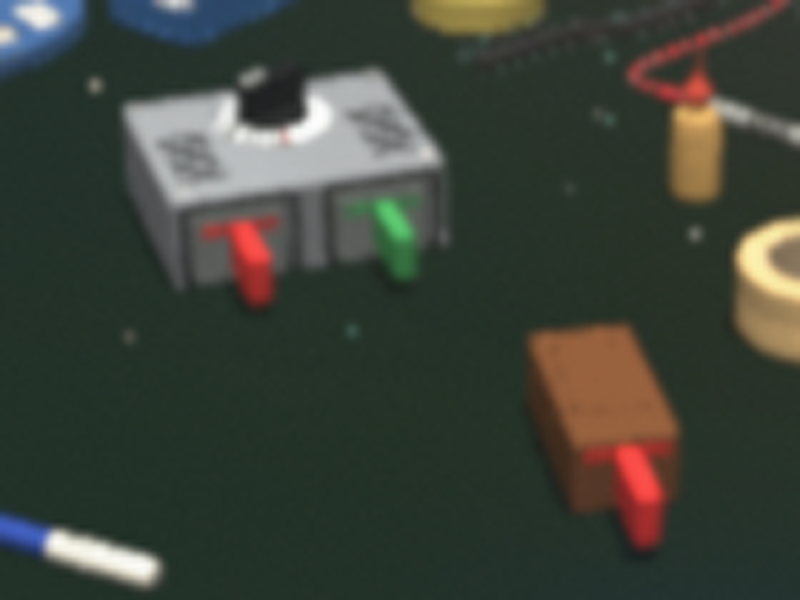

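The crop shows the red tab at (255,262), on a grey pack in the tester's left bay. The brown block at (605,420) is the decoy. I'm moving above the tester for a wrist view.

Request:
{"api": "servo_tool", "payload": {"increments": [[[8,-4.4,-2.1,0,0],[8,-8.8,-4.2,0,0],[8,-13.2,-6.3,0,0],[8,-17.6,-8.3,0,0],[8,-22.1,-10.4,0,0]]]}}

```text
t: 0.65
tool_pos: [0.4079, 0.3915, 0.25]
tool_rot: [-0.626, -3.078, 0.0]
contact_force: [1.0, -0.2, 0.2]
opening: 0.0799
grip_force: 0.0
```

Request:
{"api": "servo_tool", "payload": {"increments": [[[8,-4.4,-2.1,0,0],[8,-8.8,-4.2,0,0],[8,-13.2,-6.3,0,0],[8,-17.6,-8.3,0,0],[8,-22.1,-10.4,0,0]]]}}

```text
t: 1.15
tool_pos: [0.5707, 0.2093, 0.25]
tool_rot: [-0.627, -3.078, -0.0]
contact_force: [1.0, 0.6, -0.2]
opening: 0.0801
grip_force: 0.0
```

Request:
{"api": "servo_tool", "payload": {"increments": [[[8,0,0,0,8],[8,0,0,0,16],[8,0,0,0,24],[8,0,0,0,32],[8,0,0,0,40]]]}}

```text
t: 1.65
tool_pos: [0.5697, 0.2108, 0.2498]
tool_rot: [-1.65, -2.673, 0.001]
contact_force: [-0.2, 0.3, -0.4]
opening: 0.0799
grip_force: 0.0
```

Request:
{"api": "servo_tool", "payload": {"increments": [[[4,0,0,0,8],[4,0,0,0,16],[4,0,0,0,24],[4,0,0,0,32],[4,0,0,0,41]]]}}

```text
t: 2.15
tool_pos: [0.5696, 0.2109, 0.2498]
tool_rot: [-2.475, -1.935, 0.001]
contact_force: [0.3, -0.4, -0.2]
opening: 0.0401
grip_force: 0.0
```

```bash
python3 - <<'E'
from h import *; import pickle
g=grab('wrist'); pickle.dump(g,open('g1.pkl','wb'))
o=ctrl.get_obs(); print(o['tool_pos'],R.from_rotvec(o['tool_rot']).as_matrix().round(3),o['t'],o['contact_force'])
save('w1.png',cv2.resize(g['img'],(800,600),interpolation=cv2.INTER_CUBIC))
E
```

```text
[0.5696371  0.21088207 0.24979629] [[ 0.245  0.97  -0.001]
 [ 0.97  -0.245 -0.   ]
 [-0.    -0.001 -1.   ]] 2.2 [0.24427975 0.15349919 0.62004598]
```

View pics/w1.png

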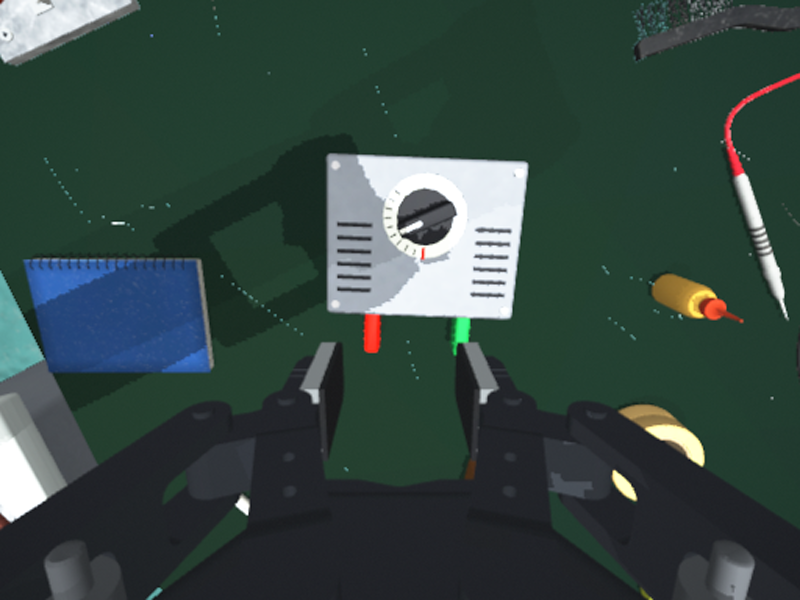

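Wrist view (800x600): the tester top's corners are at (328,155), (527,162), (513,318) and (329,312). The red tab is at (372,333), the green tab at (462,335), the knob at (425,215) with its white pointer toward (405,229), and the zero mark at (422,254).

```bash
cat > m2.py <<'E'
from h import *; import pickle
g=pickle.load(open('g1.pkl','rb')); s=.64
C=ray(g,np.array([(328,155),(527,162),(513,318),(329,312)])*s,.052); print(C.round(4)); c=C.mean(0)
ex=(C[0]+C[1]-C[2]-C[3]); ex[2]=0; ex/=np.linalg.norm(ex); ey=C[0]+C[3]-C[1]-C[2]; ey/=np.linalg.norm(ey)
ang=np.degrees([np.arctan2(ex[1],ex[0]),np.arctan2(ey[1],ey[0])-np.pi/2]); print('centre',c.round(4),'ang',ang)
hsv=cv2.cvtColor(g['img'],cv2.COLOR_RGB2HSV).astype(int); H,S,V=hsv[...,0],hsv[...,1],hsv[...,2]
for n,m in (('red',((H<5)|(H>174))&(S>150)&(V>100)),('green',(H>50)&(H<80)&(S>150)&(V>120))):
    m=m.copy(); m[:,:200]=0; m[:,320:]=0
    k,l,st,ce=cv2.connectedComponentsWithStats(m.astype(np.uint8))
    for i in range(1,k):
        if st[i,4]>60:
            ys,xs=np.nonzero(l==i); r=cv2.minAreaRect(np.c_[xs,ys].astype(np.float32)); print(n,st[i],ce[i].round(1),ray(g,r[0],.034).round(4), ray(g,ce[i],.034).round(4))
k=ray(g,np.array([(425,217)])*s,.0585)[0]; print('knob',k)
gray=V[115:160,240:300]
P=ray(g,np.array([(405,229),(453,207)])*s,.0795); d=P[1]-P[0]; print('bar',P,np.degrees(np.arctan2(d[1],d[0])))
a=np.radians(75.7); u=np.array([np.cos(a),np.sin(a)]); v=np.array([-u[1],u[0]])
print('knob from centre', c[:2]+.018*u,'redtab pred',c[:2]-.081*u+.038*v)
save('knob.png',cv2.resize(g['img'][105:170,235:310],(800,600),interpolation=cv2.INTER_CUBIC))
E
python3 m2.py
```

```text
[[0.5404 0.2998 0.052 ]
 [0.6776 0.2608 0.052 ]
 [0.6474 0.1466 0.052 ]
 [0.5077 0.1864 0.052 ]]
centre [0.5933 0.2234 0.052 ] ang [74.56807415 74.11737548]
red [233 201  11  25 254] [237.8 212.7] [[0.5332 0.155  0.034 ]] [[0.533  0.1555 0.034 ]]
green [289 204  12  23 168] [294.7 212.4] [[0.6051 0.1344 0.034 ]] [[0.6058 0.138  0.034 ]]
knob [0.59755728 0.24103196 0.0585    ]
bar [[0.58174128 0.23868282 0.0795    ]
 [0.6166699  0.24526371 0.0795    ]] 10.669989574318276
knob from centre [0.59773387 0.24084355] redtab pred [0.53645837 0.15429695]
```

View pics/knob.png

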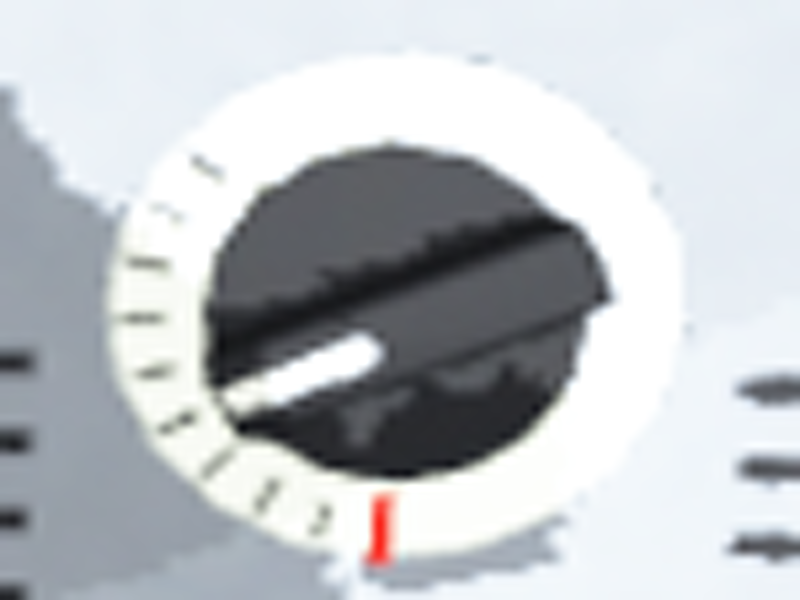

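The bar lies at about 11–12° in the world against about 74.4° for the tester x axis, so q ≈ 1.1 rad. Next I go over the tab, descend and grip.

Request:
{"api": "servo_tool", "payload": {"increments": [[[4,-3.3,-1.1,0,1.4],[4,-6.5,-2.2,0,1.4],[4,-6.5,-2.2,5,1.4],[4,-6.5,-2.2,10,1.4],[4,-6.5,-2.2,15,1.4]]]}}

```text
t: 2.7
tool_pos: [0.5333, 0.1527, 0.0994]
tool_rot: [2.49, 1.914, 0.003]
contact_force: [0.1, -0.2, 0.6]
opening: 0.0399
grip_force: 0.0
```

Request:
{"api": "servo_tool", "payload": {"increments": [[[4,0,0,3,0],[4,0,0,5,0],[4,0,0,6.5,0],[4,0,0,7.3,0],[4,0,0,7.3,0]]]}}

```text
t: 3.2
tool_pos: [0.5328, 0.1529, 0.0266]
tool_rot: [-2.491, -1.913, 0.002]
contact_force: [-0.3, -0.7, 1.0]
opening: 0.0399
grip_force: 0.0
```

```bash
python3 - <<'E'
from h import *
g=grab('wrist'); o=ctrl.get_obs(); print(o['tool_pos'],R.from_rotvec(o['tool_rot']).as_matrix().round(3)[:2],o['contact_force'])
a=cv2.resize(g['img'],(800,600),interpolation=cv2.INTER_CUBIC); save('w2.png',a)
E
```

```text
[0.53357129 0.15299298 0.02771948] [[ 0.258  0.966  0.001]
 [ 0.966 -0.258  0.   ]] [ 0.75981132 -0.43788969  0.39112539]
```

View pics/w2.png

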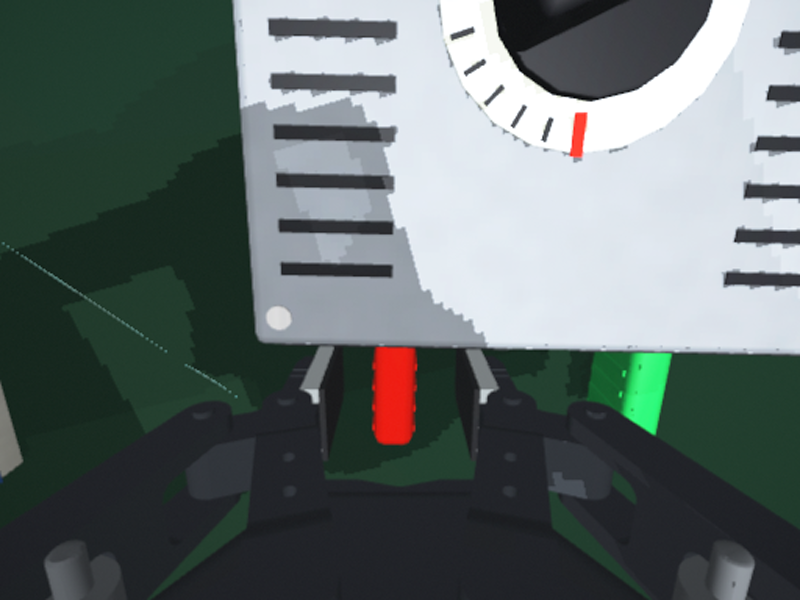

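The tab stands centred between the pads, at (394,395). I close on it and draw the pack out.

Request:
{"api": "servo_tool", "payload": {"increments": [[[1,0,0,0,1],[0.5,0,0,0,1],[0.5,0,0,0,1],[0.5,0,0,0,1],[0.5,0,0,0,1]]], "newtons": 40}}

```text
t: 3.75
tool_pos: [0.5342, 0.1531, 0.0288]
tool_rot: [2.508, 1.89, 0.003]
contact_force: [-2.0, -1.0, 6.4]
opening: 0.0112
grip_force: 41.5
```

Request:
{"api": "servo_tool", "payload": {"increments": [[[0.5,-1,0,0,0],[0.5,-2.5,0,0,0],[0.5,-4,0,0,0],[0.5,-5.5,0,0,0],[0.5,-7,0,0,0]]]}}

```text
t: 4.25
tool_pos: [0.5149, 0.085, 0.0287]
tool_rot: [2.509, 1.889, 0.006]
contact_force: [2.0, 2.9, 7.0]
opening: 0.0111
grip_force: 41.6
```

Request:
{"api": "servo_tool", "payload": {"increments": [[[0.5,-1.5,0,0,0],[0.5,-3,0,0,0],[0.5,-4.5,0,0,0],[0.5,-5.6,0,0,0],[0.5,-6,0,0,0]]]}}

```text
t: 4.75
tool_pos: [0.4982, 0.027, 0.0287]
tool_rot: [2.51, 1.887, 0.005]
contact_force: [1.0, 3.9, 6.3]
opening: 0.0115
grip_force: 41.7
```

```bash
python3 - <<'E'
from h import *
import pickle
g=grab('scene'); pickle.dump(g,open('g2.pkl','wb')); save('s2.png',cv2.resize(g['img'][140:300,130:343],(800,600),interpolation=cv2.INTER_CUBIC))
E
```

```text
(no output)
```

View pics/s2.png

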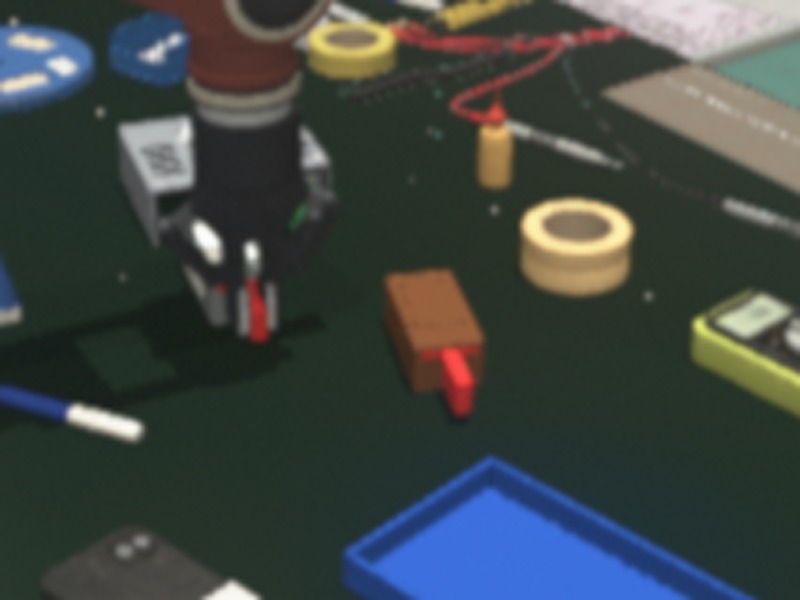

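The red tab is between the fingers at (258,310) and the pack is clear of the tester. The green tab is still at (298,215). I let go, rise, and look down for the regrasp.

Request:
{"api": "servo_tool", "payload": {"increments": [[[4,0,0,0,0],[4,0,0,0,0],[4,0,0,0,0],[4,0,0,-3,0],[4,0,0,-7,0]]]}}

```text
t: 5.3
tool_pos: [0.4944, 0.0281, 0.0947]
tool_rot: [-2.505, -1.888, 0.009]
contact_force: [0.8, 0.3, 0.9]
opening: 0.0401
grip_force: 0.0
```

Request:
{"api": "servo_tool", "payload": {"increments": [[[8,2,0,-5,0],[8,5,0,-7,0],[8,7,0,-7,0],[8,7,0,-7,0],[8,7,0,-7,0]]]}}

```text
t: 5.8
tool_pos: [0.5158, 0.0952, 0.1661]
tool_rot: [-2.508, -1.891, 0.004]
contact_force: [-0.4, -0.4, -0.5]
opening: 0.0796
grip_force: 0.0
```

```bash
python3 - <<'E'
from h import *
import pickle
g=grab('wrist'); o=ctrl.get_obs(); print(o['tool_pos'],R.from_rotvec(o['tool_rot']).as_matrix().round(3)[:2],o['contact_force'])
pickle.dump(g,open('g3.pkl','wb')); save('w3.png',cv2.resize(g['img'],(800,600),interpolation=cv2.INTER_CUBIC))
E
```

```text
[0.51558021 0.09476855 0.16581344] [[ 0.276  0.961 -0.003]
 [ 0.961 -0.276 -0.001]] [-0.20792011 -0.43248466 -0.13272205]
```

View pics/w3.png

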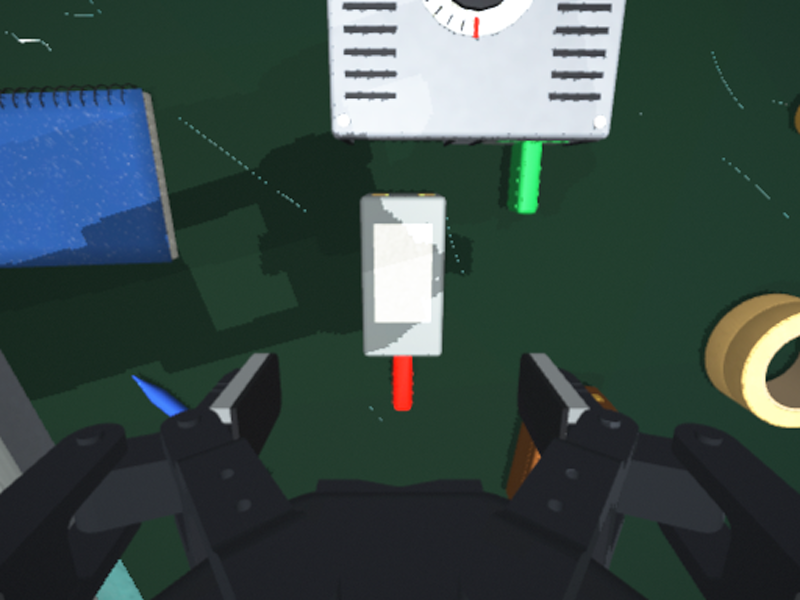

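Wrist view: the pack is clear of the tester, its top spans (361,196) to (442,355), and it is parallel to the fingers. The green pack is still in its bay, with its tab at (527,178).

```bash
python3 - <<'E'
from h import *
import pickle
g=pickle.load(open('g3.pkl','rb')); s=.64
C=ray(g,np.array([(361,196),(446,197),(442,355),(364,355)])*s,.038); c=C.mean(0)
ex=C[0]+C[1]-C[2]-C[3]; print(C.round(4),c,np.degrees(np.arctan2(ex[1],ex[0])))
T=np.array([[.276,.961],[.961,-.276]]); d=c[:2]-np.array([.5156,.0948]); print(T.T@d)
E
```

```text
[[0.5104 0.1528 0.038 ]
 [0.5572 0.1389 0.038 ]
 [0.5305 0.0445 0.038 ]
 [0.4829 0.058  0.038 ]] [0.52023036 0.09856437 0.038     ] 74.0429804563261
[0.00489554 0.00341081]
```

Request:
{"api": "servo_tool", "payload": {"increments": [[[7.5,0.5,0.35,4,0],[7.5,0.5,0.35,8,0],[7.5,0.5,0.35,12,0],[7.5,0.5,0.35,14.2,0],[7.5,0.5,0.35,14.2,0]]]}}

```text
t: 6.35
tool_pos: [0.5167, 0.0979, 0.02]
tool_rot: [-2.506, -1.885, 0.014]
contact_force: [-0.4, 0.2, -0.6]
opening: 0.075
grip_force: 0.0
```

Request:
{"api": "servo_tool", "payload": {"increments": [[[5.5,0,0,0,0],[4.5,0,0,0,0],[4.5,0,0,0,0],[4.5,0,0,0,0],[4.5,0,0,0,0]]], "newtons": 50}}

```text
t: 6.85
tool_pos: [0.5227, 0.099, 0.027]
tool_rot: [2.508, 1.889, 0.003]
contact_force: [-0.1, -1.6, 6.4]
opening: 0.049
grip_force: 54.9
```

Request:
{"api": "servo_tool", "payload": {"increments": [[[4.5,0,0,-1,0],[4.5,0,0,-3,0],[4.5,0,0,-6,0],[4.5,0,0,-9,0],[4.5,0,0,-12,0]]]}}

```text
t: 7.35
tool_pos: [0.5206, 0.0992, 0.1463]
tool_rot: [-2.508, -1.89, 0.001]
contact_force: [0.3, -0.3, -1.2]
opening: 0.0492
grip_force: 54.1
```

```bash
python3 - <<'E'
from h import *
o=ctrl.get_obs(); print(o['tool_pos'],R.from_rotvec(o['tool_rot']).as_matrix().round(4)[:2],o['contact_force'],o['opening'])
T=R.from_rotvec(o['tool_rot']).as_matrix(); print(T.T@(np.array([.4745,-.305,0.028])-o['tool_pos']))
E
```

```text
[0.52062898 0.09922118 0.14625513] [[ 2.757e-01  9.612e-01 -1.000e-03]
 [ 9.613e-01 -2.757e-01  1.000e-04]] [ 0.29095535 -0.25100311 -1.19690323] 0.049153695374624065
[-0.4012546   0.06721598  0.11825262]
```

Request:
{"api": "servo_tool", "payload": {"increments": [[[4.5,-4,0.7,0,0],[4.5,-8,1.4,0,0],[4.5,-12,2,0,0],[4.5,-16,2.7,0,0],[4.5,-20,3.3,0,0]]]}}

```text
t: 7.85
tool_pos: [0.4971, -0.1034, 0.1454]
tool_rot: [-2.509, -1.891, -0.0]
contact_force: [0.6, -0.8, -2.4]
opening: 0.0492
grip_force: 54.3
```

Request:
{"api": "servo_tool", "payload": {"increments": [[[4.5,-4,0.7,0,0],[4.5,-8,1.4,0,0],[4.5,-12,2,0,0],[4.5,-16,2.7,0,0],[4.5,-20,3.4,0,0]]]}}

```text
t: 8.35
tool_pos: [0.4746, -0.305, 0.1453]
tool_rot: [-2.509, -1.89, -0.0]
contact_force: [0.9, 0.2, -1.2]
opening: 0.0496
grip_force: 54.3
```

Request:
{"api": "servo_tool", "payload": {"increments": [[[4.5,0,0,1,-6],[4.5,0,0,2,-13],[4.5,0,0,3,-20],[4.5,0,0,4,-26],[4.5,0,0,4,-26]]]}}

```text
t: 8.85
tool_pos: [0.4741, -0.3027, 0.1033]
tool_rot: [-2.017, -2.403, -0.0]
contact_force: [0.5, -0.0, -0.8]
opening: 0.0492
grip_force: 54.1
```

```bash
python3 - <<'E'
from h import *
import pickle
g=grab('wrist'); h=grab('side'); o=ctrl.get_obs(); print(o['tool_pos'],R.from_rotvec(o['tool_rot']).as_matrix().round(3)[:2],o['contact_force'],o['opening'])
save('w4.png',np.hstack([cv2.resize(g['img'],(400,300)),cv2.resize(h['img'][230:374,170:362],(400,300))]))
E
```

```text
[ 0.47516865 -0.30354504  0.10525246] [[-0.171  0.985 -0.001]
 [ 0.985  0.171  0.001]] [ 0.63821362 -0.31739071 -2.31308181] 0.04931000117682255
```

View pics/w4.png

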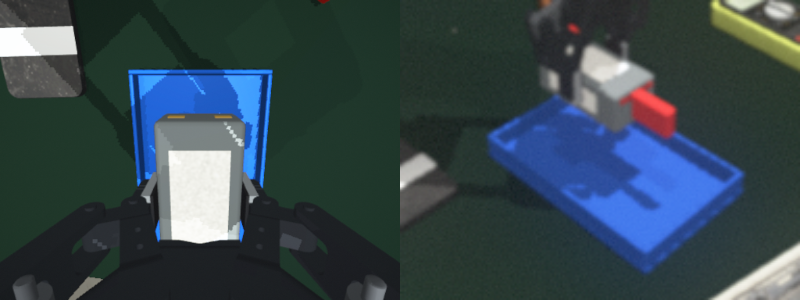

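The pack is level over the tray and aligned with it, and the tray surrounds it in both views. I lower it gently and release.

Request:
{"api": "servo_tool", "payload": {"increments": [[[4.5,0,0,2.5,0],[4.5,0,0,5,0],[4.5,0,0,6,0],[4.5,0,0,6.6,0],[4.5,0,0,7,0]]]}}

```text
t: 9.45
tool_pos: [0.4759, -0.3042, 0.0358]
tool_rot: [2.02, 2.405, 0.0]
contact_force: [-0.9, -0.1, -1.3]
opening: 0.0489
grip_force: 54.1
```

Request:
{"api": "servo_tool", "payload": {"increments": [[[4.5,0,0,0.15,0],[4.5,0,0,0.3,0],[4.5,0,0,0.4,0],[4.5,0,0,0.5,0],[4.5,0,0,0.6,0]]]}}

```text
t: 9.95
tool_pos: [0.4758, -0.3042, 0.031]
tool_rot: [2.02, 2.406, -0.0]
contact_force: [-5.8, 3.9, 13.4]
opening: 0.0492
grip_force: 56.0
```

Request:
{"api": "servo_tool", "payload": {"increments": [[[6.5,0,0,0,0],[6.5,0,0,0,0],[6.5,0,0,0,0],[6.5,0,0,-2,0],[6.5,0,0,-5,0]]]}}

```text
t: 10.45
tool_pos: [0.4738, -0.3026, 0.0773]
tool_rot: [-2.016, -2.402, 0.0]
contact_force: [-0.5, 0.0, -0.0]
opening: 0.0649
grip_force: 0.0
```

Request:
{"api": "servo_tool", "payload": {"increments": [[[6.5,0,0,-4,0],[6.5,0,0,-8.5,0],[6.5,0,0,-13,0],[6.5,4.5,2,-13,0],[6.5,9,4,-13,0]]]}}

```text
t: 10.95
tool_pos: [0.5003, -0.2088, 0.2122]
tool_rot: [2.02, 2.399, 0.002]
contact_force: [0.9, 0.3, -1.0]
opening: 0.0651
grip_force: 0.0
```

Request:
{"api": "servo_tool", "payload": {"increments": [[[6.5,4.2,1.7,0,0],[6.5,8.4,3.4,0,0],[6.5,12.6,5.1,0,0],[6.5,16.8,6.8,0,0],[6.5,21,8.5,0,0]]]}}

```text
t: 11.45
tool_pos: [0.5466, 0.0151, 0.2093]
tool_rot: [2.019, 2.406, 0.0]
contact_force: [1.0, -1.1, 0.3]
opening: 0.0653
grip_force: 0.0
```

Request:
{"api": "servo_tool", "payload": {"increments": [[[6.5,4,1.7,0,0],[6.5,8,3.4,0,0],[6.5,12,5.1,0,0],[6.5,16,6.8,0,0],[6.5,20,8.5,0,0]]]}}

```text
t: 11.95
tool_pos: [0.5956, 0.2268, 0.2092]
tool_rot: [2.019, 2.406, -0.0]
contact_force: [-0.2, -0.7, -0.4]
opening: 0.065
grip_force: 0.0
```

Request:
{"api": "servo_tool", "payload": {"increments": [[[6.5,0,0,0,8.5],[6.5,0,0,0,17],[6.5,0,0,0,25],[6.5,0,0,0,33],[6.5,0,0,0,41]]]}}

```text
t: 12.45
tool_pos: [0.5954, 0.2251, 0.209]
tool_rot: [-2.739, -1.539, 0.001]
contact_force: [0.4, -0.8, 0.3]
opening: 0.065
grip_force: 0.0
```

Request:
{"api": "servo_tool", "payload": {"increments": [[[6.5,0,0,0,8.5],[6.5,0,0,0,17],[6.5,0,0,0,25],[6.5,0,0,0,33],[6.5,0,0,0,41]]]}}

```text
t: 12.95
tool_pos: [0.5954, 0.2249, 0.209]
tool_rot: [3.104, 0.482, -0.001]
contact_force: [0.5, 0.2, 0.2]
opening: 0.0649
grip_force: 0.0
```

```bash
python3 - <<'E'
from h import *
import pickle
g={n:grab(n) for n in('wrist','side','scene')}; pickle.dump(g,open('g5.pkl','wb')); o=ctrl.get_obs(); T=R.from_rotvec(o['tool_rot']).as_matrix()
print(o['tool_pos'],T.round(3)[:2],o['contact_force'],o['opening'],o['t'])
print('to knob',T.T@(np.array([.5976,.241,.081])-o['tool_pos']),'yaw',np.degrees(np.arctan2(T[1,0],T[0,0])))
s=g['side']['img'][230:374,170:362]; w=g['wrist']['img']
save('w5.png',np.hstack([cv2.resize(w,(400,300)),cv2.resize(s,(400,300))]))
E
```

```text
[0.59546354 0.22495906 0.20909463] [[ 0.95   0.311 -0.   ]
 [ 0.311 -0.95  -0.   ]] [ 0.06451415 -0.22731816  0.00695884] 0.06505589822707283 13.1
to knob [ 0.00706267 -0.01457345  0.12809311] yaw 18.14377222073811
```

View pics/w5.png

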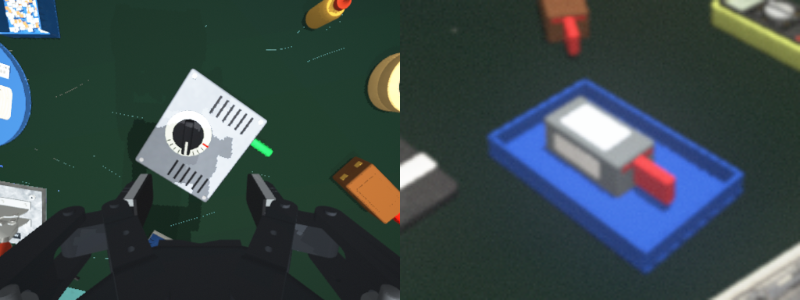

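The pack lies flat in the tray, in the right half of the picture. In the wrist half, the knob is at (188,135) with its pointer toward (186,150). I measure it more finely by masks.

```bash
cat > k.py <<'E'
from h import *
import pickle,sys
def knob(g,pred=(.5976,.241)):
    u=proj(g,[*pred,.0585])[0]; V=g['img'].max(2).astype(int); yy,xx=np.mgrid[:V.shape[0],:V.shape[1]]
    near=np.hypot(xx-u[0],yy-u[1])<45
    m=(near&(V<110)).astype(np.uint8); k,l,st,ce=cv2.connectedComponentsWithStats(m)
    i=max(range(1,k),key=lambda j:st[j,4]-20*np.hypot(*(ce[j]-u))); cn=max(cv2.findContours((l==i).astype(np.uint8),0,1)[0],key=cv2.contourArea); h=cv2.convexHull(cn)
    (cx,cy),r=cv2.minEnclosingCircle(h); print('disc',cx,cy,r,'pred',u,'world',ray(g,(cx,cy),.0585).round(4))
    f=np.zeros_like(m); cv2.fillPoly(f,[h],1); f=cv2.erode(f,np.ones((2,2)))
    w=(f>0)&(V>150); k,l,st,ce=cv2.connectedComponentsWithStats(w.astype(np.uint8)); i=1+np.argmax(st[1:,4]); ys,xs=np.nonzero(l==i)
    P=ray(g,np.c_[xs,ys],.0795)[:,:2]; c=P.mean(0); d=np.linalg.svd(P-c)[2][0]
    tow=c-np.array(pred); print('pointer',c,st[i],'axis deg',np.degrees(np.arctan2(d[1],d[0]))%180,'centre->pointer deg',np.degrees(np.arctan2(tow[1],tow[0]))%360-180)
if __name__=='__main__': knob(pickle.load(open('g5.pkl','rb'))['wrist']); knob(pickle.load(open('g1.pkl','rb')))
E
python3 k.py
```

```text
disc 239.92958068847656 175.21127319335938 22.581254959106445 pred [240.66767631 172.08035323] world [[0.5942 0.2408 0.0585]]
pointer [0.58509036 0.23918423] [235 182   6  16  60] axis deg 8.126851973874693 centre->pointer deg 8.258767536704994
disc 272.4459228515625 139.65567016601562 19.164392471313477 pred [272.0429969 138.8984277] world [[0.5979 0.2401 0.0585]]
pointer [0.58648195 0.23932101] [256 141  15   9  60] axis deg 11.096169673115895 centre->pointer deg 8.587640568403486
```

Request:
{"api": "servo_tool", "payload": {"increments": [[[4,0.7,-1.45,2,8],[4,0.7,-1.45,5,8.6],[4,0.7,-1.45,9,8.6],[4,0.7,-1.45,11.5,8.6],[4,0.7,-1.45,12.7,8.6]]]}}

```text
t: 13.6
tool_pos: [0.5957, 0.2404, 0.0786]
tool_rot: [3.13, 0.261, -0.008]
contact_force: [-1.1, 0.2, -0.0]
opening: 0.0399
grip_force: 0.0
```

Request:
{"api": "servo_tool", "payload": {"increments": [[[2.5,0,0,0,0],[1.5,0,0,0,0],[0.6,0,0,0,0],[0.6,0,0,0,0],[0.6,0,0,0,0]]], "newtons": 25}}

```text
t: 14.1
tool_pos: [0.599, 0.2414, 0.0844]
tool_rot: [-3.13, -0.257, -0.006]
contact_force: [0.6, 0.5, 3.1]
opening: 0.0102
grip_force: 28.6
```

Request:
{"api": "servo_tool", "payload": {"increments": [[[0.6,0,0,0,-6],[0.6,0,0,0,-13],[0.6,0,0,0,-20],[0.6,0,0,0,-27],[0.6,0,0,0,-34]]]}}

```text
t: 14.6
tool_pos: [0.5984, 0.2427, 0.0844]
tool_rot: [-2.914, -1.167, -0.005]
contact_force: [-2.6, 4.6, 4.7]
opening: 0.0103
grip_force: 28.7
```

Request:
{"api": "servo_tool", "payload": {"increments": [[[0.6,0,0,0,-7],[0.6,0,0,0,-14],[0.6,0,0,0,-20],[0.6,0,0,0,-24],[0.6,0,0,0,-27]]]}}

```text
t: 15.1
tool_pos: [0.5975, 0.2433, 0.0844]
tool_rot: [-2.562, -1.812, -0.004]
contact_force: [-5.0, 6.5, 6.2]
opening: 0.0103
grip_force: 29.0
```

```bash
cat > st.py <<'E'
from h import *
o=ctrl.get_obs(); T=R.from_rotvec(o['tool_rot']).as_matrix()
print(o['tool_pos'],'yaw',np.degrees(np.arctan2(T[1,0],T[0,0])),np.round(o['contact_force'],2),np.round(o['wrist_torque'],3),o['opening'],o['grip_force'],o['t'])
E
python3 st.py
```

```text
[0.59745859 0.2433339  0.08440483] yaw 70.53048063598433 [-5.04  6.53  6.16] [ 1.12   0.897 -0.052] 0.01030552050209726 28.978093564510345 15.1
```

Request:
{"api": "servo_tool", "payload": {"increments": [[[0.6,0,0,0,-1],[0.6,0,0,0,-2],[0.6,0,0,0,-3],[0.6,0,0,0,-4],[0.6,0,0,0,-4]]]}}

```text
t: 15.6
tool_pos: [0.5973, 0.2434, 0.0844]
tool_rot: [-2.499, -1.896, -0.004]
contact_force: [-6.1, 6.9, 5.8]
opening: 0.0104
grip_force: 29.0
```

```bash
python3 st.py
```

```text
[0.59729964 0.24342367 0.08440585] yaw 74.3819521551124 [-6.08  6.93  5.79] [ 1.081  0.925 -0.175] 0.010398493600488376 29.046035706996918 15.6
```

Request:
{"api": "servo_tool", "payload": {"increments": [[[0.6,0,0,0,-0.5],[0.6,0,0,0,-1],[0.6,0,0,0,-1.5],[0.6,0,0,0,-2],[0.6,0,0,0,-2]]]}}

```text
t: 16.1
tool_pos: [0.5973, 0.2434, 0.0844]
tool_rot: [-2.467, -1.937, -0.004]
contact_force: [-5.1, 6.5, 6.6]
opening: 0.0106
grip_force: 34.1
```

```bash
python3 st.py
```

```text
[0.59731834 0.24338198 0.08441916] yaw 76.28521602176609 [-5.1   6.45  6.63] [ 1.094  0.956 -0.66 ] 0.01055959660943015 34.09700095653534 16.1
```

The torque rises to -0.66 N m at yaw 74–76°, so the knob is at its stop. I release, rise and check.

Request:
{"api": "servo_tool", "payload": {"increments": [[[1.5,0,0,0,0],[3,0,0,0,0],[4,0,0,0,0],[4,0,0,-4,0],[4,0,0,-8,0]]]}}

```text
t: 16.6
tool_pos: [0.5965, 0.2401, 0.1609]
tool_rot: [-2.468, -1.941, 0.007]
contact_force: [1.1, -0.6, 1.0]
opening: 0.0401
grip_force: 0.0
```

Request:
{"api": "servo_tool", "payload": {"increments": [[[4,-1.5,0,-4,0],[4,-3,0,-8.5,0],[4,-3,0,-8.5,0],[4,-3,0,-8.5,0],[4,-3,0,-8.5,0]]]}}

```text
t: 17.1
tool_pos: [0.59, 0.2115, 0.2456]
tool_rot: [-2.469, -1.942, 0.004]
contact_force: [-1.1, 0.5, -0.4]
opening: 0.0403
grip_force: 0.0
```

```bash
python3 st.py; python3 - <<'E'
from h import *; from k import knob
import pickle
g=grab('wrist'); knob(g); save('w6.png',g['img'])
hsv=cv2.cvtColor(g['img'],cv2.COLOR_RGB2HSV).astype(int); H,S,V=hsv[...,0],hsv[...,1],hsv[...,2]
for n,m in (('red',((H<5)|(H>174))&(S>150)&(V>100)),('green',(H>50)&(H<80)&(S>150)&(V>120))):
    k,l,st,ce=cv2.connectedComponentsWithStats(m.astype(np.uint8))
    for i in range(1,k):
        if st[i,4]>5: print(n,st[i],ray(g,ce[i],.052 if n=='red' else .034).round(4))
g0=pickle.load(open('g0.pkl','rb'))['scene']['img']; g1=grab('scene')['img']
d=(cv2.absdiff(cv2.GaussianBlur(g0,(5,5),0),cv2.GaussianBlur(g1,(5,5),0)).max(2)>45).astype(np.uint8)
k,l,st,ce=cv2.connectedComponentsWithStats(d); print([s.tolist() for s in st[1:] if s[4]>15])
E
```

```text
[0.59004786 0.2115119  0.24562717] yaw 76.37135697451279 [-1.13  0.52 -0.4 ] [ 0.03  -0.034 -0.016] 0.04028969219599099 0.0 17.1
disc 255.0 145.5 19.9061279296875 pred [255.10735682 144.10458429] world [[0.5971 0.2395 0.0585]]
pointer [0.59407397 0.23009016] [253 150   4  16  53] axis deg 73.47860365262352 centre->pointer deg 72.08932226015358
red [450  47  62  71 371] [[0.8402 0.2535 0.052 ]]
red [433 198   7  10  21] [[0.7937 0.1207 0.052 ]]
red [444 205   5   3   9] [[0.8058 0.1121 0.052 ]]
green [274 209  13  25 247] [[0.6051 0.1335 0.034 ]]
[[19, 0, 3, 9, 19], [26, 0, 183, 57, 5856], [0, 10, 30, 101, 1968], [171, 63, 40, 48, 1148], [164, 93, 5, 7, 27], [163, 172, 37, 18, 362], [0, 181, 14, 57, 319], [8, 182, 22, 56, 677], [173, 191, 17, 17, 206], [79, 207, 51, 23, 661], [23, 252, 31, 19, 287], [246, 270, 61, 48, 1674]]
```

```bash
python3 -c "
from station import ctrl
print(ctrl.finish_job())"
```

```text
the job is handed in; nothing more can be done
None
```

The job is handed in: the red-tab pack lies flat in the return tray and the knob is back at its zero stop. In the last images the green pack was in its bay and nothing else on the table had moved. It took about 17 s of the 70 s allowed.

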